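# Bottle into the extraction hood, damper to its memory tab

## Task

Get the hood ready for the solvent: lift the bottle with the red contents out of the blue carrier by its cap and stand it on the bench, then take it again by its body and set it upright in the spill tray under the canopy of the extraction hood. Swing the damper lever on top of the hood until it points along the yellow memory tab. Keep the bottle upright, and leave the yellow tab, the green bottles, the timer and the beaker where they are.

Things in the scene. Friction and masses are not known exactly. Their poses are not given: they have to be found in the camera images.
- hood: Bench-top extraction hood, fixed: white, 280 mm wide, clear sides at y = +-133 mm from x = -61 mm back, open front facing the robot's right. Origin on the bench under it; x points from the open front to the back, y left as seen from the front. White canopy: underside 205 mm, top 240 mm above the bench, front edge at x = -75 mm. Grey filter module on the canopy behind x = 60 mm, top 322 mm.
- tray_spot (a point): Point on the floor of the grey spill tray, at hood x = -45, y = 0, z = 8 mm; axes as the hood's. Tray inside: hood x -95..105, y -120..120 mm; its lip is 5 mm thick, top 18 mm above the bench. The canopy leaves no headroom for a gripper holding the bottle from above; one holding its body low and leaning back to the open front by 35 to 45 deg passes.
- damper_lever (a joint): Damper lever on the canopy: flat steel arm with an upright red grip. 0 = arm along the hood's +y (closed); grows counter-clockwise seen from above to 1.571 = arm along the hood's -x, towards the open front (open). Friction holds it wherever it is left; the grip needs about 2.8 N along its arc.
- lever_grip (a point): Red upright grip of the lever: round, 24 mm across, 45 mm tall, 90 mm from the spindle; the point is on its axis, 18 mm below its top and 28 mm above the top of the arm (290 mm above the bench). The point's x axis runs along the arm, away from the spindle.
- lever_spindle (a point): Point on the lever's vertical axis of rotation, at the height of lever_grip (hood x = -15, y = -35, z = 290 mm); its axes are the hood's. Wall cabinets hang 540 mm above the bench from 0.61 m ahead of the robot base onwards.
- memory_tab (a joint): Yellow tab clipped to the rim of the round black dial under the lever, marking the set position: 0 to 1.571, counted as for the lever; when the two joint values are equal the arm lies right over the tab. Stiff, not to be moved; the arm passes 10 mm above it.
- tab_mark (a point): Yellow memory tab, 28 x 10 x 3 mm: its middle, 55 mm from the spindle. The point's x axis runs along the tab, away from the spindle.
- carrier: Blue bottle carrier, fixed, 76 x 230 x 60 mm; origin under its centre, y along its row of three cells (centres at y = -66, 0, 66 mm; floor 8 mm, walls 60 mm high). The cells leave only 3 mm round a bottle: grip what stands above the walls, fingers on the carrier's -x and +x sides. The bench between carrier and hood, about 0.5 m ahead of the robot, is clear.
- red_bottle: Screw-cap bottle with red contents, 120 to 240 g, 104 mm tall; origin at the centre of its underside, z up. Glass body 56 mm across from 0 to 62 mm up; blue cap 52 mm across from 64 to about 100 mm up. Stands in one of the carrier's cells.
- green_bottle_1: The same kind of bottle with green contents, in another cell; origin at the centre of its underside.
- green_bottle_2: The same kind of bottle with green contents, in another cell; origin at the centre of its underside.
- timer: White bench timer, 64 x 64 x 18 mm, loose; origin at the centre of its underside.
- beaker: Small glass beaker, 44 mm across, 57 mm tall, loose; origin at the centre of its underside.

How it is judged:
By the outcome, as a careful person would: the job done as asked, in the order asked, and still so for the second after the job is handed in, with the robot touching nothing.
It also fails if it takes over 69 s, if anything falls off the work surface, if the arm or the gripper's body presses on something with over 40 N, if the wrist force passes 120 N, or if a joint passes its speed limit or range.

## Robot

A 7-joint arm with a two-finger parallel gripper is mounted at the origin on a cart in front of the work surface, level with it; the furniture and walls round the work are solid. World frame = base frame: x ahead of the robot, y to its left, z up, the work surface at z = 0. Lengths are in m, angles in rad, forces in N, time in s.
With the tool pointing down it reaches from about 0.35 to 0.775 m from the base axis. Payload 3.1 kg.
Tool frame: the origin (TCP) lies at the very end of the fingers, on their centre line; the grasp point (between the pads) lies 19 mm behind it (arm.hold_point_z is the distance from the TCP to the grasp point, in m); z points along the fingers, y is the line along which they close (so a half turn about z gives the same grasp; the last joint's range is limited). The gripper opens to 85 mm and grips with 20 to 120 N. Pads are 22 mm wide; open, the fingers measure 114 mm over their backs; the gripper's body (76 mm by 85 mm) begins 54 mm behind the grasp point. The pads swing forward as they close: fully open they stand 13 mm farther back than shut.
Start: joints at [-1.343, 0.311, 0.014, 1.512, -0.004, 1.319, -0.027], TCP at [0.147, 0.53, 0.231] pointing down, gripper open.
Joint ranges: [-2.7, 2.7], [-0.3, 1.91], [-1.27, 1.3], [0.12, 2.57], [-1.44, 4.58], [0.2, 2.03], [-3.05, 3.05]. Speed limits (rad/s): [2.79, 2.79, 3.14, 3.14, 3.14, 3.14, 3.14].

## Interface

Orientations are given as [roll, pitch, yaw] about the fixed x, y, z axes, in that order (R = Rz(yaw) Ry(pitch) Rx(roll)).
In Python, from workcell import arm gives the robot as it stands.
- The arm moves only by the shell command python3 jog.py 'ROWS' [OPENING] [FORCE]. ROWS is rows parted by semicolons, their numbers by spaces, 1 to 8 of them, each of 6 numbers: dx, dy, dz in m, then a rotation vector rx, ry, rz in rad; each row is the pose to reach, as a shift and turn from the pose commanded when the command began, along the tool's axes at that moment; what a row does not reach only later rows make up. A row lasts 1/12 s, in which the tool goes at most 0.0417 m and 0.125 rad, less where a joint would pass 70% of its speed; a pose out of reach is approached as far as the arm can. OPENING is the finger opening in m, set as the command begins (- or left out keeps the last). The fingers move at their own pace and stop on an object; FORCE is the grip in N (left out, the last holds). Time passes only in rows, so rows that do not move let the fingers close. It prints the time, the measured TCP pose, the force, the opening and the grip force at its end.
- arm.sense(): the state, without advancing time (a new reading comes with each control period).
- arm.capture(name): name is "side" or "top"; returns a dict with "frame" (400x640x3 uint8, red, green, blue), "depth" (400x640 float32, m along the optical axis (not along the pixel's ray), 0 where there is no reading), "camera_matrix" (3x3 intrinsics, pixels), "origin" and "rotation" of the camera in the world. Camera axes: x right, y up, looking along -z (the intrinsics and any distortion apply to the point x, -y, -z); pixel columns grow to the right and rows downward; lengths in m; the calibration is good to about 2 mm. A picture is of the moment at which its call begins.
- arm.hand_in(): hands the job in; it is judged then, once.
The state is a dict: "t": time; "joint_pos": joint angles; "qd": joint speeds; "effort": joint torques, N m; "ee_pos": TCP position; "ee_rot": TCP orientation; "contact_force": force on the tool from outside, world axes, zero at the start; "torque": the same for the moment, N m; "gripper_width": finger opening in m; "finger_force": force on a finger pad.
Only numpy, scipy, OpenCV 4.12 (cv2) and the standard library are available. Lean on these libraries where they do the work, as an engineer would, in place of code of your own. Each camera call takes 0.05 s, during which the arm holds its last target. There are 200 camera calls.

## Working session

There is one attempt and no reset: what is moved stays moved. The work goes in short steps, Python scripts to look and compute and a shell command to move; the robot and the scene stay as the last step left them, time stands still between calls to the robot, and variables do not carry over. Pictures are saved under pics/ and viewed, at most 10 in all, crops included, and the job is handed in when it is done.

```bash
ls; mkdir -p pics
python3 - <<'E'
from workcell import arm
import cv2,numpy as np
for n in("side","top"):
    c=arm.capture(n); cv2.imwrite(f"pics/{n}0.png",c["frame"][:,:,::-1]); np.savez(f"{n}0.npz",**c)
    print(n,c["camera_matrix"],c["origin"],c["rotation"],c.keys())
print(arm.sense(), arm.hold_point_z)
E
```

```text
jog.py
pics
workcell.py
  5 jog.py
  3 workcell.py
  8 total
side [[437.19079556   0.         322.18656583]
 [  0.         437.19079556 199.46879024]
 [  0.           0.           1.        ]] [ 0.03577249 -0.97995248  0.91962898] [ 0.97794639 -0.00289763 -0.55725223] dict_keys(['frame', 'depth', 'camera_matrix', 'origin', 'rotation'])
top [[386.78914639   0.         321.80596448]
 [  0.         386.78914639 199.82071715]
 [  0.           0.           1.        ]] [ 0.49103818 -0.09037264  1.19202213] [ 0.08268429  0.04026115 -1.54273452] dict_keys(['frame', 'depth', 'camera_matrix', 'origin', 'rotation'])
{'t': 0.1, 'joint_pos': array([-1.34270287,  0.31164594,  0.01403054,  1.51289004, -0.0044111 ,
        1.3191669 , -0.0271846 ]), 'qd': array([-0.00011729, -0.00091968,  0.0021965 , -0.0053099 , -0.00174756,
        0.00025208, -0.0009974 ]), 'effort': array([ 8.50448469e-04, -3.80855727e+01,  1.46842059e-01, -2.31242967e+01,
        1.23708745e-02,  8.15823645e-03, -1.51914065e-05]), 'ee_pos': array([0.14642456, 0.52948923, 0.23033232]), 'ee_rot': array([-3.13951520e+00,  8.86062299e-05,  2.87185270e+00]), 'contact_force': array([-0.21032361, -0.03824666, -0.33546529]), 'torque': array([ 0.0233251 , -0.03892921, -0.032733  ]), 'finger_force': 0.0, 'gripper_width': 0.08573126644194326} 0.0187
```
View pics/side0.png

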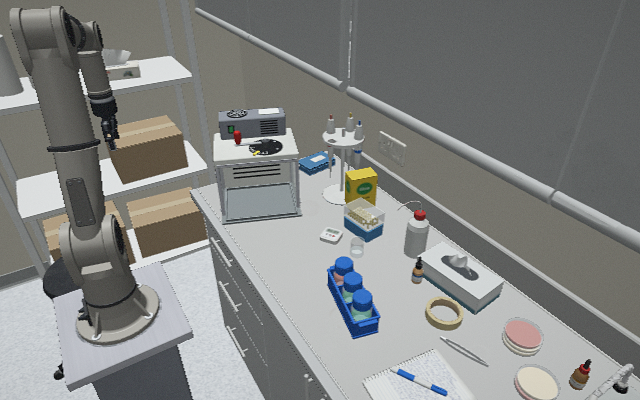

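View pics/top0.png

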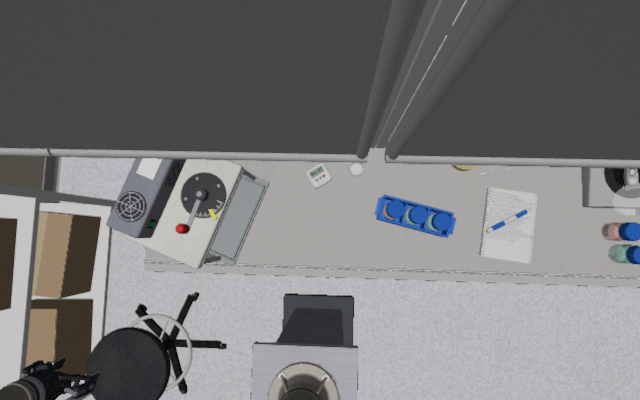

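The side view shows red contents in the bottle at about (343,268), which is the carrier end nearest the hood. The top view shows carrier caps at (396,209), (419,215) and (441,222), lever grip at (182,229), spindle at (201,195), yellow tab at (213,214), and the hood's open front facing right.

Create h.py:
```python
import numpy as np,cv2
from scipy.spatial.transform import Rotation as R
def cloud(c,mode="xyz"):
    K=c["camera_matrix"];d=np.asarray(c["depth"],float);v,u=np.mgrid[:400,:640]
    P=np.stack([(u-K[0,2])/K[0,0]*d,-(v-K[1,2])/K[1,1]*d,-d],-1)
    r=R.from_euler("xyz",c["rotation"]) if mode=="xyz" else R.from_rotvec(c["rotation"])
    W=P@r.as_matrix().T+c["origin"]; W[d==0]=np.nan; return W
def hsv(c): return cv2.cvtColor(np.ascontiguousarray(c["frame"]),cv2.COLOR_RGB2HSV)
```

Run:
```python
from h import *
np.set_printoptions(precision=4,suppress=True)
T=dict(np.load("top0.npz"));S=dict(np.load("side0.npz"))
for m in("xyz","rv"):
    print(m,[cloud(T,m)[p] for p in((240,500),(200,300),(180,450))],[cloud(S,m)[p] for p in((320,320),(270,250),(260,380))])
for n,c in(("top",T),("side",S)):
    W=cloud(c);H=hsv(c);h,s,v=[H[...,i].astype(int) for i in range(3)]
    z=W[...,2];x=W[...,0];y=W[...,1]
    blue=(h>100)&(h<125)&(s>150)&(abs(y+.15)<.3)&(x<.72)
    wall=blue&(z>.05)&(z<.066)
    q=W[wall][:,:2].astype(np.float32); print(n,"carrier wall",len(q),cv2.minAreaRect(q))
    caps=(blue&(z>.085)&(z<.12)).astype(np.uint8)
    k,l,st,ce=cv2.connectedComponentsWithStats(caps)
    for i in range(1,k):
        if st[i,4]>20:
            g=W[l==i]; print(" cap",st[i,4],ce[i],g.mean(0),cv2.minEnclosingCircle(g[g[:,2]>.098][:,:2].astype(np.float32)) if (g[:,2]>.098).any() else"",np.nanmax(g[:,2]))
    for nm,mk in(("red",((h<6)|(h>174))&(s>150)&(z>.24)&(z<.34)),("yel",(h>22)&(h<35)&(s>150)&(z>.2)&(z<.3)),("dial",(v<60)&(z>.236)&(z<.262)&(y>.15)&(y<.6))):
        g=W[mk]
        if len(g): print(" ",nm,len(g),g.mean(0),g.min(0),g.max(0),cv2.minAreaRect(g[:,:2].astype(np.float32)),cv2.minEnclosingCircle(g[:,:2].astype(np.float32)))
    can=(z>.232)&(z<.246)&(v>120)&(y>.1)&(y<.7)
    g=W[can]; print(" canopy",len(g),cv2.minAreaRect(g[:,:2].astype(np.float32)),cv2.boxPoints(cv2.minAreaRect(g[:,:2].astype(np.float32))))
    print(" bodies", [ (p,W[p],H[p]) for p in ((280,338),(283,343),(296,350),(312,362))] if n=="side" else "")
```

```text
xyz [array([ 0.4805, -0.5739,  0.0153]), array([0.5862, 0.0279, 0.0017]), array([ 0.6589, -0.4307,  0.002 ])] [array([ 0.4497, -0.3096,  0.001 ]), array([ 0.3712, -0.032 , -0.0009]), array([ 0.7343, -0.2054,  0.0005])]
rv [array([ 0.4164, -0.5309,  0.0009]), array([0.5197, 0.0714, 0.0033]), array([ 0.5935, -0.3866, -0.017 ])] [array([ 0.1759, -0.2019,  0.0034]), array([0.08  , 0.0666, 0.0472]), array([ 0.4445, -0.0726, -0.0511])]
top carrier wall 495 ((0.5437337160110474, -0.3142384886741638), (0.22610609233379364, 0.0720570832490921), 76.4782943725586)
 cap 263 [395.384 208.597] [ 0.56   -0.2497  0.1111] ((0.5601628422737122, -0.2497224360704422), 0.02571076899766922) 0.11806626773326978
 cap 273 [418.0366 214.4835] [ 0.5453 -0.3122  0.1108] ((0.5459110140800476, -0.3131846487522125), 0.025714751332998276) 0.11862898676459999
 cap 283 [441.2615 220.9081] [ 0.5293 -0.3759  0.1106] ((0.5296458601951599, -0.3777662515640259), 0.02602926455438137) 0.11672096881800131
  red 87 [0.4888 0.2721 0.3002] [0.4804 0.2658 0.2749] [0.499  0.2839 0.3098] ((0.4891349673271179, 0.27429908514022827),
[... 1443 characters left out ...]
8818626404, 0.3738999664783478), (0.14121118187904358, 0.5784315466880798), 60.56032943725586) ((0.3872843086719513, 0.3915850520133972), 0.29286596179008484)
 canopy 1601 ((0.7177505493164062, 0.2792487144470215), (0.6451515555381775, 0.3962797522544861), 8.32053279876709) [[0.3699 0.4286]
 [0.4272 0.0365]
 [1.0656 0.1299]
 [1.0083 0.522 ]]
 bodies [((280, 338), array([ 0.5365, -0.2633,  0.0647]), array([  1,  58, 119], dtype=uint8)), ((283, 343), array([ 0.5461, -0.274 ,  0.0573]), array([120,  61, 108], dtype=uint8)), ((296, 350), array([ 0.5285, -0.3321,  0.0682]), array([ 83,  83, 147], dtype=uint8)), ((312, 362), array([ 0.5184, -0.3982,  0.0763]), array([ 78,  76, 154], dtype=uint8))]
```

Run:
```python
import cv2
s=cv2.imread("pics/side0.png");t=cv2.imread("pics/top0.png")
a=cv2.resize(s[245:345,315:395],(400,500),interpolation=cv2.INTER_CUBIC)
b=cv2.resize(t[150:270,105:275],(400,282),interpolation=cv2.INTER_CUBIC)
d=cv2.resize(s[95:225,195:320],(400,416),interpolation=cv2.INTER_CUBIC)[:218]
import numpy as np
cv2.imwrite("pics/crop0.png",np.hstack([a,np.vstack([b,d])]))
```

```text
(no output)
```

View pics/crop0.png

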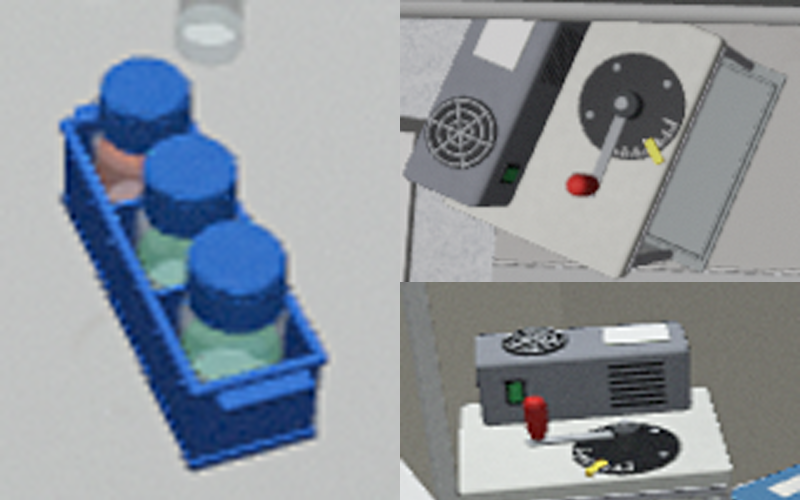

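The end bottle nearest the hood has red contents. Its cap centre is about (0.560, -0.250). Next I'll refine the hood, spindle, grip and tab by casting rays onto planes of known height in both views.

```bash
cat >> h.py <<'E'
def ray(c,u,v,z):
    K=c["camera_matrix"];d=R.from_euler("xyz",c["rotation"]).as_matrix()@[(u-K[0,2])/K[0,0],-(v-K[1,2])/K[1,1],-1]
    o=np.asarray(c["origin"]);return o+d*(z-o[2])/d[2]
def proj(c,p):
    K=c["camera_matrix"];q=R.from_euler("xyz",c["rotation"]).as_matrix().T@(np.asarray(p)-c["origin"])
    return K[0,2]-K[0,0]*q[0]/q[2],K[1,2]+K[1,1]*q[1]/q[2]
def blob(m,box):
    k=np.zeros_like(m);k[box[1]:box[3],box[0]:box[2]]=m[box[1]:box[3],box[0]:box[2]]
    v,u=np.nonzero(k);return u,v
E
python3 - <<'E'
from h import *
np.set_printoptions(precision=4,suppress=True)
for n,dbox,ybox,rbox in(("top",(175,165,232,222),(200,200,230,225),(170,215,195,245)),("side",(244,135,290,160),(245,145,270,160),(228,125,246,146))):
    c=dict(np.load(n+"0.npz"));H=hsv(c);h,s,v=[H[...,i].astype(int) for i in range(3)]
    u,w=blob((h>20)&(h<36)&(s>110),ybox);yt=ray(c,u.mean(),w.mean(),.2455);print(n,"tab px",len(u),u.mean(),w.mean(),yt)
    m=((v<75)).astype(np.uint8);k=np.zeros_like(m);k[dbox[1]:dbox[3],dbox[0]:dbox[2]]=m[dbox[1]:dbox[3],dbox[0]:dbox[2]]
    k=cv2.morphologyEx(k,cv2.MORPH_OPEN,np.ones((2,2)))
    cs=max(cv2.findContours(k,0,1)[0],key=cv2.contourArea);hu=cv2.convexHull(cs)[:,0]
    g=np.array([ray(c,*p,.243)[:2] for p in hu]);
    A=np.c_[2*g,np.ones(len(g))];sol=np.linalg.lstsq(A,(g**2).sum(1),rcond=None)[0];print("  dial",sol[:2],np.sqrt(sol[2]+sol[:2]@sol[:2]),"ring pts",len(g))
    u,w=blob(((h<7)|(h>173))&(s>130),rbox);print("  red px",len(u),u.mean(),w.mean(),u.min(),u.max(),w.min(),w.max(),"mid@.286",ray(c,u.mean(),w.mean(),.2855))
    W=cloud(c);z=W[...,2];
    can=(abs(z-.24)<.006)&(v>130)&(s<60)&(W[...,1]>.1)&(W[...,1]<.5)&(W[...,0]<.75);
    can=cv2.morphologyEx(can.astype(np.uint8),cv2.MORPH_OPEN,np.ones((3,3)))
    k,l,st,ce=cv2.connectedComponentsWithStats(can);i=1+st[1:,4].argmax();cs=max(cv2.findContours((l==i).astype(np.uint8),0,1)[0],key=cv2.contourArea)
    ap=cv2.approxPolyDP(cs,4,True)[:,0];print("  canopy",st[i,4]);
    for p in ap: print("    ",p,ray(c,*p,.24)[:2])
E
```

```text
top tab px 43 212.46511627906978 213.90697674418604 [0.5267 0.2201 0.2455]
  dial [0.5744 0.2449] 0.05360768798686873 ring pts 22
  red px 92 181.93478260869566 228.41304347826087 176 188 224 232 mid@.286 [0.4889 0.2785 0.2855]
  canopy 4007
     [228 160] [0.6636 0.1893]
     [186 159] [0.664  0.2968]
     [152 236] [0.4678 0.3718]
     [126 237] [0.4634 0.4379]
     [197 267] [0.3949 0.2537]
     [216 220] [0.512  0.2122]
     [194 217] [0.518  0.2681]
     [187 234] [0.4753 0.2834]
     [177 233] [0.477  0.3089]
     [175 225] [0.4968 0.3151]
     [189 215] [0.5226 0.2811]
     [180 191] [0.5823 0.3075]
     [191 175] [0.6235 0.2817]
     [205 171] [0.6344 0.2465]
     [221 179] [0.615  0.2047]
     [228 196] [0.5727 0.1849]
     [240 169] [0.6414 0.1578]
side tab px 17 255.76470588235293 152.41176470588235 [0.5273 0.2173 0.2455]
  dial [0.5762 0.2327] 0.052279892341826555 ring pts 14
  red px 81 237.03703703703704 136.55555555555554 233 240 131 143 mid@.286 [0.4926 0.2805 0.2855]
  canopy 683
     [214 134] [0.4635 0.4333]
     [214 160] [0.3955 0.2498]
     [252 157] [0.5075 0.2045]
     [248 146] [0.5284 0.2833]
     [238 148] [0.4938 0.2874]
     [233 139] [0.5057 0.3601]
```

```bash
python3 jog.py '0 0 -.04 0 0 0; 0 0 -.06 0 0 0' 0.085 40
```

```text
t: 0.27
ee_pos: [0.1463, 0.5291, 0.2915]
ee_rot: [-3.139, 0.0, 2.872]
contact_force: [-0.1, 2.0, 1.9]
gripper_width: 0.0852
finger_force: 0.0
```

```bash
cat > go.py <<'E'
# usage: go.py x y z roll pitch yaw(deg) -> TCP target as tool-axis shift + rotvec from present pose
import sys;from h import *;from workcell import arm
a=[float(eval(v)) for v in sys.argv[1:]];s=arm.sense()
r0=R.from_euler("xyz",s["ee_rot"]);r1=R.from_euler("xyz",a[3:],degrees=True)
d=r0.inv().apply(np.array(a[:3])-s["ee_pos"]);w=(r0.inv()*r1).as_rotvec()
print(np.round(d,4),np.round(w,3),"rows",round(max(np.linalg.norm(d)/.0417,np.linalg.norm(w)/.125),1))
E
python3 go.py .40 .12 .30 180 0 120; python3 go.py .56 -.2505 .20 180 0 76.5
```

```text
[-0.3535 -0.3267 -0.0075] [-0.003  0.001  0.777] rows 11.5
[-0.6065 -0.6409  0.0934] [-0.002  0.002  1.537] rows 21.3
```

```bash
python3 jog.py '-.03 -.03 0 0 0 .07;-.06 -.055 0 0 0 .15;-.09 -.08 0 0 0 .21;-.12 -.11 0 0 0 .27;-.15 -.14 0 0 0 .33;-.18 -.165 0 0 0 .4;-.21 -.195 0 0 0 .46;-.24 -.22 0 0 0 .53' 0.085 40; python3 go.py .40 .12 .30 180 0 120;python3 go.py .56 -.2505 .20 180 0 76.5
```

```text
t: 0.93
ee_pos: [0.3195, 0.2516, 0.291]
ee_rot: [-3.141, -0.0, 2.339]
contact_force: [1.6, 0.2, -0.6]
gripper_width: 0.0853
finger_force: 0.0
[-0.1506 -0.0335 -0.009 ] [-0.001 -0.     0.244] rows 3.7
[-0.5283 -0.1757  0.091 ] [-1.000e-03  0.000e+00  1.003e+00] rows 13.5
```

```bash
python3 jog.py '-.038 -.0127 0 0 0 .08;-.076 -.025 0 0 0 .16;-.114 -.038 0 0 0 .24;-.152 -.051 0 0 0 .32;-.19 -.063 0 0 0 .4;-.228 -.076 0 0 0 .48;-.266 -.089 0 0 0 .56;-.3 -.1 0 0 0 .62'; python3 go.py .56 -.2505 .20 180 0 76.5
```

```text
t: 1.6
ee_pos: [0.4567, -0.0335, 0.2913]
ee_rot: [3.141, 0.0, 1.717]
contact_force: [0.4, -0.4, -0.1]
gripper_width: 0.085
finger_force: 0.0
[-0.2297  0.0705  0.0913] [0.    0.    0.382] rows 6.2
```

```bash
python3 jog.py '-.036 .011 .01 0 0 .06;-.072 .022 .025 0 0 .12;-.108 .033 .04 0 0 .18;-.144 .044 .055 0 0 .24;-.18 .055 .068 0 0 .3;-.21 .065 .08 0 0 .35;-.23 .0705 .0913 0 0 .382;-.23 .0705 .0913 0 0 .382'; python3 go.py .56 -.2505 .068 180 0 76.5
```

```text
t: 2.27
ee_pos: [0.5583, -0.2533, 0.197]
ee_rot: [-3.137, 0.005, 1.33]
contact_force: [-1.0, 0.4, 0.2]
gripper_width: 0.0851
finger_force: 0.0
[0.0038 0.0015 0.129 ] [-0.004  0.005 -0.005] rows 3.1
```

```bash
python3 jog.py '0 0 0.02 0 0 0;0 0 .05 0 0 0;0 0 .06 0 0 0;0 0 .06 0 0 0'; python3 go.py .56 -.2505 .068 180 0 76.5
```

```text
t: 2.6
ee_pos: [0.5589, -0.2447, 0.1365]
ee_rot: [-3.134, -0.003, 1.341]
contact_force: [-0.3, -0.3, 0.6]
gripper_width: 0.0853
finger_force: 0.0
[-0.0056  0.0029  0.0685] [-0.008 -0.003  0.006] rows 1.6
```

```bash
python3 jog.py '0 0 0 0 0 0;0 0 0 0 0 0;0 0 0 0 0 0;0 0 0 0 0 0;0 0 0 0 0 0'; python3 go.py .56 -.2505 .068 180 0 76.5
```

```text
t: 3.02
ee_pos: [0.5615, -0.2478, 0.1412]
ee_rot: [3.14, 0.0, 1.34]
contact_force: [-0.6, 0.4, 0.7]
gripper_width: 0.0847
finger_force: 0.0
[-0.003  -0.001   0.0732] [0.002 0.    0.005] rows 1.8
```

```bash
python3 jog.py '-.003 -.001 .02 0 0 0;-.003 -.001 .04 0 0 0;-.003 -.001 .06 0 0 0;-.003 -.001 .073 0 0 0;-.003 -.001 .073 0 0 0;-.003 -.001 .073 0 0 0;-.003 -.001 .073 0 0 0'; python3 go.py .56 -.2505 .068 180 0 76.5
python3 - <<'E'
from workcell import arm
import cv2,numpy as np
c=arm.capture("side");a=c["frame"][:,:,::-1]; t=arm.capture("top")["frame"][:,:,::-1]
cv2.imwrite("pics/g1.png",np.hstack([cv2.resize(a[150:350,280:440],(400,500)),cv2.resize(t[140:300,340:468],(400,500))]))
E
```

```text
t: 3.6
ee_pos: [0.5601, -0.2509, 0.0683]
ee_rot: [3.139, 0.001, 1.34]
contact_force: [-0.2, 0.2, 0.5]
gripper_width: 0.0851
finger_force: 0.0
[ 0.0003 -0.0002  0.0003] [0.002 0.001 0.005] rows 0.0
```

View pics/g1.png

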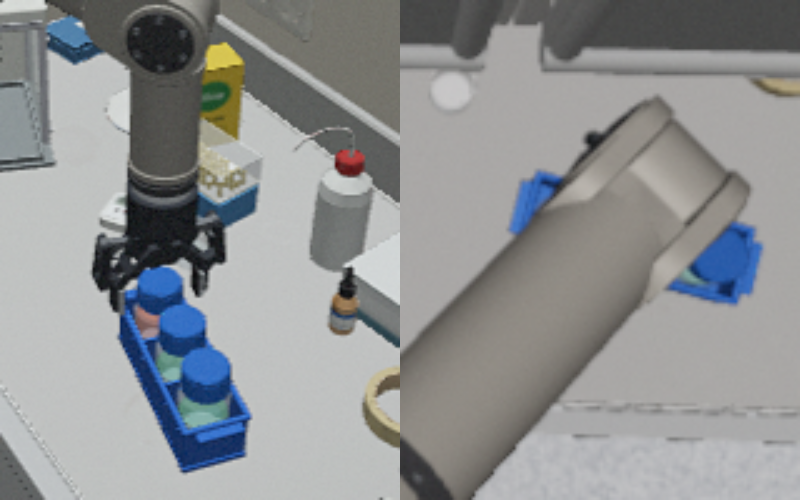

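The side view shows the open fingers on either side of the red bottle's cap (crop (160,285)), clear of the carrier walls. I'll close on it.

```bash
Z='0 0 0 0 0 0'; python3 jog.py '0 0 0 0 0 0;0 0 0 0 0 0;0 0 0 0 0 0;0 0 0 0 0 0;0 0 0 0 0 0;0 0 0 0 0 0' 0.03 40; python3 jog.py '0 0 -.015 0 0 0;0 0 -.03 0 0 0;0 0 -.05 0 0 0;0 0 -.075 0 0 0;0 0 -.1 0 0 0;0 0 -.11 0 0 0;0 0 -.11 0 0 0'; python3 go.py .46 .0 .178 180 0 100;python3 go.py .46 .02 .178 180 0 68.7
```

```text
t: 4.2
ee_pos: [0.5599, -0.2505, 0.0679]
ee_rot: [3.14, 0.0, 1.34]
contact_force: [-0.2, 0.4, 4.7]
gripper_width: 0.0514
finger_force: 41.2
t: 4.78
ee_pos: [0.5604, -0.2513, 0.1792]
ee_rot: [3.137, 0.001, 1.34]
contact_force: [0.7, -0.5, -2.1]
gripper_width: 0.0515
finger_force: 44.4
[ 2.216e-01 -1.552e-01  2.000e-04] [ 0.004  0.002 -0.406] rows 6.5
[ 2.411e-01 -1.598e-01  2.000e-04] [0.005 0.001 0.141] rows 6.9
```

```bash
python3 go.py .48 .0 .178 180 0 85; python3 jog.py '.03 -.02 0 0 0 -.02;.062 -.04 0 0 0 -.05;.094 -.06 0 0 0 -.07;.126 -.08 0 0 0 -.1;.158 -.1 0 0 0 -.12;.19 -.115 0 0 0 -.14;.21 -.13 0 0 0 -.14;.21 -.13 0 0 0 -.14';  python3 go.py .48 .0 .178 180 0 85
```

```text
[ 0.2262 -0.1358  0.0003] [ 0.004  0.001 -0.144] rows 6.3
t: 5.45
ee_pos: [0.4772, -0.0077, 0.1741]
ee_rot: [-3.134, -0.005, 1.491]
contact_force: [0.7, 1.0, -2.1]
gripper_width: 0.0516
finger_force: 44.4
[ 0.0079  0.0022 -0.0039] [-0.008 -0.005  0.008] rows 0.2
```

```bash
python3 jog.py '0 0 .03 0 0 0;0 0 .06 0 0 0;0 0 .09 0 0 0;0 0 .10 0 0 0;0 0 .105 0 0 0;0 0 .105 0 0 0;0 0 .105 0 0 0;0 0 .105 0 0 0'
```

```text
t: 6.12
ee_pos: [0.4823, -0.0163, 0.0734]
ee_rot: [3.138, -0.0, 1.48]
contact_force: [0.1, 0.1, -1.3]
gripper_width: 0.0515
finger_force: 44.3
```

```bash
python3 jog.py '0 0 .005 0 0 0;0 0 .009 0 0 0;0 0 .012 0 0 0;0 0 .0135 0 0 0;0 0 .0135 0 0 0;0 0 .0135 0 0 0'
```

```text
t: 6.62
ee_pos: [0.4812, -0.0159, 0.0597]
ee_rot: [3.141, -0.001, 1.48]
contact_force: [-1.4, 0.4, 8.5]
gripper_width: 0.0513
finger_force: 44.5
```

```bash
python3 jog.py '0 0 0 0 0 0;0 0 0 0 0 0;0 0 0 0 0 0;0 0 0 0 0 0;0 0 0 0 0 0' 0.085; python3 jog.py '0 0 -.02 0 0 0;0 0 -.05 0 0 0;0 0 -.09 0 0 0;0 0 -.13 0 0 0;0 0 -.16 0 0 0;0 0 -.16 0 0 0'
python3 - <<'E'
import sys;from h import *;from workcell import arm
from scipy.spatial.transform import Rotation as R
x=np.array([.363,.932,0]);x/=np.linalg.norm(x);y=np.array([-x[1],x[0],0])
for f in(40,45,50):
    f=np.radians(f);z=np.sin(f)*x-np.cos(f)*np.array([0,0,1])
    for sg in(1,-1):
        M=np.c_[np.cross(sg*y,z),sg*y,z];print(np.degrees(f).round(),sg,R.from_matrix(M).as_euler("xyz",degrees=True).round(1),(R.from_euler("xyz",arm.sense()["ee_rot"]).inv()*R.from_matrix(M)).as_rotvec().round(3),z.round(3))
print(arm.sense()["joint_pos"])
E
```

```text
t: 7.03
ee_pos: [0.4807, -0.016, 0.0584]
ee_rot: [-3.141, 0.0, 1.48]
contact_force: [0.6, 0.0, 0.3]
gripper_width: 0.0849
finger_force: 0.0
t: 7.53
ee_pos: [0.4854, -0.0168, 0.2249]
ee_rot: [3.129, -0.003, 1.48]
contact_force: [0.7, -1.1, 0.0]
gripper_width: 0.085
finger_force: 0.0
40.0 1 [-180.    40.  -111.3] [-0.976 -0.121 -2.7  ] [ 0.233  0.599 -0.766]
40.0 -1 [-180.   -40.    68.7] [-0.086  0.689  0.273] [ 0.233  0.599 -0.766]
45.0 1 [ 180.    45.  -111.3] [-1.094 -0.138 -2.658] [ 0.257  0.659 -0.707]
45.0 -1 [-180.   -45.    68.7] [-0.098  0.776  0.271] [ 0.257  0.659 -0.707]
50.0 1 [ 180.    50.  -111.3] [-1.211 -0.155 -2.611] [ 0.278  0.714 -0.643]
50.0 -1 [-180.   -50.    68.7] [-0.11   0.862  0.268] [ 0.278  0.714 -0.643]
[-0.69869951  0.21571382  0.83476799  1.72608371 -0.17049106  1.26056039
  0.08371429]
```

```bash
python3 go.py .445 -.10 .22 -180 -46 68.7; python3 jog.py '-.015 0 0 -.012 .1 .03;-.03 .01 0 -.024 .2 .07;-.045 .02 0 -.036 .3 .1;-.06 .025 0 -.05 .4 .13;-.07 .03 0 -.06 .5 .17;-.08 .03 0 -.075 .6 .2;-.08 .03 0 -.087 .7 .24;-.08 .03 0 -.1 .79 .27'; python3 go.py .445 -.10 .15 -180 -46 68.7
```

```text
[-0.0865 -0.0327  0.0042] [-0.101  0.793  0.27 ] rows 6.8
t: 8.2
ee_pos: [0.5033, -0.1009, 0.2179]
ee_rot: [-3.124, -0.796, 1.181]
contact_force: [-0.2, 0.1, -0.4]
gripper_width: 0.085
finger_force: 0.0
[-0.0634 -0.0537  0.0332] [-0.005  0.006 -0.013] rows 2.1
```

```bash
python3 jog.py '-.03 -.027 .015 0 0 0;-.055 -.05 .03 0 0 0;-.0634 -.0537 .033 0 0 0;-.0634 -.0537 .033 0 0 0;-.0634 -.0537 .033 0 0 0'
cat > bot.py <<'E'
from h import *;from workcell import arm
import sys
x0,x1,y0,y1=map(float,sys.argv[2:6])
for n in("top","side"):
    c=arm.capture(n);np.savez(n+"1.npz",**c);W=cloud(c);H=hsv(c);h,s,v=[H[...,i].astype(int) for i in range(3)]
    m=(h>100)&(h<125)&(s>150)&(W[...,0]>x0)&(W[...,0]<x1)&(W[...,1]>y0)&(W[...,1]<y1)&(W[...,2]>.05)&(W[...,2]<.16)
    g=W[m]
    if len(g): t=g[g[:,2]>np.percentile(g[:,2],90)-.008];print(n,len(g),"capmean",g.mean(0).round(4),"top circle",np.round(np.r_[cv2.minEnclosingCircle(t[:,:2].astype(np.float32))[0]],4),"zmed",np.median(t[:,2]).round(4))
a,b=[np.load(n+"1.npz")["frame"][:,:,::-1] for n in("side","top")]
cv2.imwrite(f"pics/{sys.argv[1]}.png",np.hstack([cv2.resize(a[80:300,195:371],(400,500)),cv2.resize(b[100:300,130:400],(400,296)).__getitem__(slice(None)) if 0 else cv2.copyMakeBorder(cv2.resize(b[120:300,120:360],(400,300)),0,200,0,0,0)]))
E
python3 bot.py p1 .4 .58 -.1 .1; python3 go.py .445 -.10 .15 -180 -46 68.7
```

```text
t: 8.62
ee_pos: [0.4457, -0.0982, 0.1508]
ee_rot: [-3.125, -0.794, 1.187]
contact_force: [0.5, -1.1, 0.9]
gripper_width: 0.0852
finger_force: 0.0
top 224 capmean [ 0.4803 -0.0168  0.1034] top circle [ 0.4805 -0.0166] zmed 0.1036
[-0.0028 -0.001  -0.0002] [-0.008  0.01  -0.005] rows 0.1
```

View pics/p1.png

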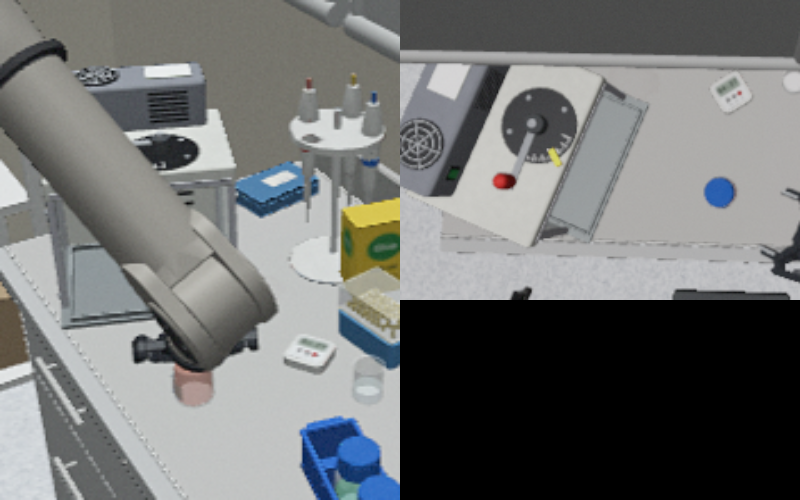

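The bottle stands upright at (0.4805, -0.0167), shown at crop (718,192), with the open gripper leaning in front of it. I'll approach along the tool axis.

```bash
python3 go.py .4839 -.008 .041 -180 -46 68.7; python3 jog.py '0 0 .02 0 0 0;0 0 .05 0 0 0;0 0 .07 0 0 0;0 0 .07 0 0 0;0 0 .07 0 0 0;0 0 .07 0 0 0'; python3 go.py .4839 -.008 .041 -180 -46 68.7
```

```text
[-0.0104  0.003   0.1474] [-0.008  0.01  -0.005] rows 3.5
t: 9.22
ee_pos: [0.4638, -0.0525, 0.1028]
ee_rot: [-3.129, -0.793, 1.191]
contact_force: [-0.5, -0.7, -0.5]
gripper_width: 0.085
finger_force: 0.0
[-0.0098  0.0032  0.0781] [-0.007  0.01  -0.005] rows 1.9
```

```bash
python3 jog.py '-.004 .002 .015 -.007 .01 -.005;-.008 .003 .03 -.007 .01 -.005;-.01 .003 .045 -.007 .01 -.005;-.01 .003 .06 -.007 .01 -.005;-.01 .003 .07 -.007 .01 -.005;-.01 .003 .078 -.007 .01 -.005;-.01 .003 .078 -.007 .01 -.005;-.01 .003 .078 -.007 .01 -.005'; python3 go.py .4839 -.008 .041 -180 -46 68.7; python3 bot.py p2 .4 .58 -.1 .1
```

```text
t: 9.88
ee_pos: [0.4827, -0.0075, 0.0403]
ee_rot: [-3.138, -0.803, 1.196]
contact_force: [-0.2, -0.2, -0.2]
gripper_width: 0.0848
finger_force: 0.0
[ 0.0005  0.0013 -0.0005] [-0.001 -0.001 -0.002] rows 0.0
top 226 capmean [ 0.4802 -0.0169  0.1034] top circle [ 0.4806 -0.0166] zmed 0.1037
```

View pics/p2.png

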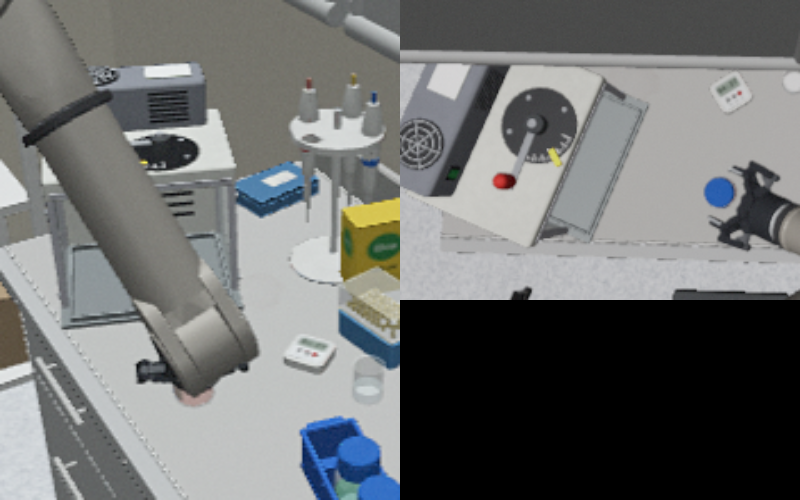

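The bottle hasn't moved, the cap is clear of the palm, and the fingers straddle the body. I'll close and lift a little.

```bash
python3 jog.py '0 0 0 0 0 0;0 0 0 0 0 0;0 0 0 0 0 0;0 0 0 0 0 0;0 0 0 0 0 0;0 0 0 0 0 0' 0.03 60
python3 - <<'E'
from h import *;from workcell import arm
s=arm.sense();r=R.from_euler("xyz",s["ee_rot"]).inv()
print("lift .05",r.apply([0,0,.05]).round(4))
b=np.array([.4806,-.0167]);t=np.array([.531,.2303]);print("over",r.apply(np.r_[t-b,0]).round(4))
E
python3 bot.py p3 .4 .58 -.1 .1
```

```text
t: 10.48
ee_pos: [0.4831, -0.0078, 0.0407]
ee_rot: [-3.139, -0.804, 1.195]
contact_force: [-0.6, -2.0, 5.3]
gripper_width: 0.0541
finger_force: 63.4
lift .05 [ 0.036  -0.0001 -0.0347]
over [ 0.1722 -0.0433  0.1789]
top 226 capmean [ 0.4778 -0.0155  0.1032] top circle [ 0.4779 -0.0151] zmed 0.1034
```

```bash
python3 jog.py '.005 0 -.005 0 0 0;.012 0 -.012 0 0 0;.02 0 -.02 0 0 0;.023 0 -.022 0 0 0;.023 0 -.022 0 0 0;.023 0 -.022 0 0 0;.023 0 -.022 0 0 0'; python3 bot.py p4 .4 .58 -.1 .1;  python3 - <<'E'
from h import *;from workcell import arm
s=arm.sense();r=R.from_euler("xyz",s["ee_rot"]).inv()
print("over",r.apply(np.r_[.0531,.2455,0]).round(4))
E
```

```text
t: 11.17
ee_pos: [0.4821, -0.0065, 0.0713]
ee_rot: [-3.135, -0.803, 1.194]
contact_force: [0.2, -0.1, -0.6]
gripper_width: 0.0542
finger_force: 63.3
top 246 capmean [ 0.4771 -0.0138  0.1338] top circle [ 0.477  -0.0133] zmed 0.134
over [ 0.172  -0.0399  0.1786]
```

View pics/p4.png

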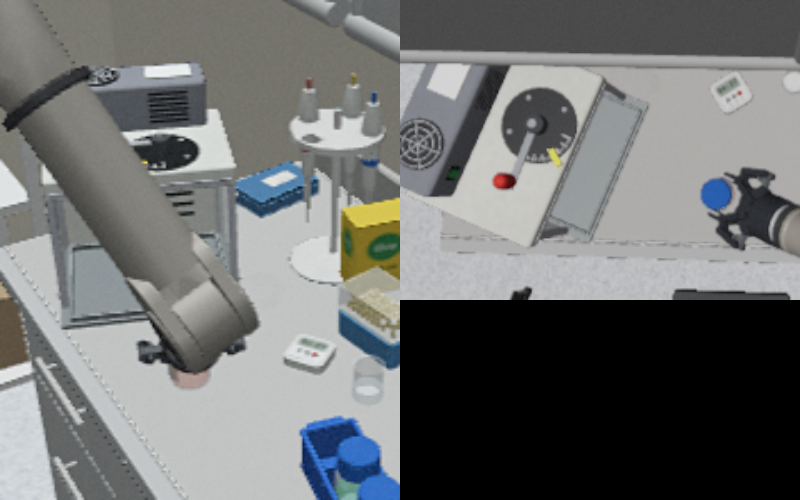

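The bottle is lifted about 31 mm and hangs upright in the pads, with its cap at crop (717,193). Next I'll carry it along to the tray.

```bash
python3 jog.py '.01 -.002 .01 0 0 0;.027 -.006 .028 0 0 0;.048 -.0115 .05 0 0 0;.069 -.0165 .0715 0 0 0;.09 -.0215 .0935 0 0 0;.105 -.025 .109 0 0 0;.11 -.0264 .1142 0 0 0;.11 -.0264 .1142 0 0 0'; python3 jog.py '0 0 0 0 0 0;0 0 0 0 0 0;0 0 0 0 0 0;0 0 0 0 0 0';python3 - <<'E'
from h import *;from workcell import arm
s=arm.sense();r=R.from_euler("xyz",s["ee_rot"]).inv()
tcp=np.array([.4821,-.0065,.0713])+[.054,.2436,0]
print("go",r.apply(tcp-s["ee_pos"]).round(4), (r*R.from_euler("xyz",[-3.137,-.803,1.194])).as_rotvec().round(3),s["joint_pos"].round(2))
E
```

```text
t: 11.93
ee_pos: [0.5144, 0.1533, 0.0714]
ee_rot: [-3.134, -0.805, 1.198]
contact_force: [-0.5, -0.3, -2.5]
gripper_width: 0.0543
finger_force: 63.3
t: 12.27
ee_pos: [0.516, 0.1485, 0.0715]
ee_rot: [-3.137, -0.803, 1.192]
contact_force: [0.6, 0.0, -1.6]
gripper_width: 0.0541
finger_force: 63.3
go [ 0.0622 -0.0138  0.0648] [ 0.002  0.    -0.002] [-0.28  0.5   0.58  2.14 -1.37  1.09  0.88]
```

```bash
python3 jog.py '.01 -.002 .01 0 0 0;.022 -.005 .023 0 0 0;.037 -.008 .038 0 0 0;.05 -.011 .052 0 0 0;.06 -.0133 .0625 0 0 0;.0622 -.0138 .0648 0 0 0;.0622 -.0138 .0648 0 0 0;.0622 -.0138 .0648 0 0 0'
python3 - <<'E'
from h import *;from workcell import arm
s=arm.sense();r=R.from_euler("xyz",s["ee_rot"]).inv()
tcp=np.array([.4821,-.0065,.0713])+[.054,.2436,0]
print("go",r.apply(tcp-s["ee_pos"]).round(4), (r*R.from_euler("xyz",[-3.137,-.803,1.194])).as_rotvec().round(3),s["joint_pos"].round(2))
print("down .02",r.apply([0,0,-.02]).round(4))
E
```

```text
t: 12.93
ee_pos: [0.5356, 0.2382, 0.0713]
ee_rot: [-3.137, -0.803, 1.194]
contact_force: [-0.2, -0.3, -1.5]
gripper_width: 0.0535
finger_force: 63.4
go [-0.0006  0.0009 -0.0006] [ 0.  0. -0.] [-0.28  0.47  0.32  2.11 -1.43  0.88  0.76]
down .02 [-0.0144  0.0001  0.0139]
```

Run:
```python
from h import *;from workcell import arm
a=arm.capture("side")["frame"][:,:,::-1];b=arm.capture("top")["frame"][:,:,::-1]
cv2.imwrite("pics/tray1.png",np.hstack([cv2.resize(a[90:250,180:308],(400,500)),cv2.resize(b[140:280,120:232],(400,500))]))
```

```text
(no output)
```

View pics/tray1.png

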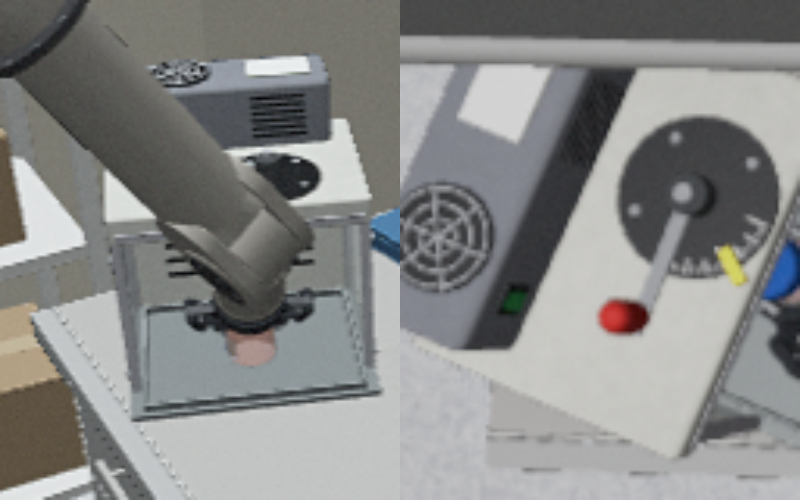

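The bottle is under the canopy, over the middle of the tray (crop (250,345)). I'll lower it.

```bash
python3 jog.py '-.004 0 .004 0 0 0;-.008 0 .008 0 0 0;-.012 0 .012 0 0 0;-.0145 0 .0142 0 0 0;-.0145 0 .0142 0 0 0;-.0145 0 .0142 0 0 0'; python3 jog.py '-.0007 0 .0007 0 0 0;-.0014 0 .0014 0 0 0;-.0014 0 .0014 0 0 0;-.0014 0 .0014 0 0 0'
```

```text
t: 13.53
ee_pos: [0.5357, 0.2379, 0.0509]
ee_rot: [-3.136, -0.803, 1.192]
contact_force: [-0.0, -0.6, -1.5]
gripper_width: 0.0542
finger_force: 63.4
t: 13.87
ee_pos: [0.5355, 0.2393, 0.0493]
ee_rot: [-3.137, -0.804, 1.195]
contact_force: [0.3, -0.1, -1.4]
gripper_width: 0.0539
finger_force: 63.4
```

```bash
python3 jog.py '-.0006 0 .0006 0 0 0;-.0006 0 .0006 0 0 0;-.0006 0 .0006 0 0 0'; python3 jog.py '-.0006 0 .0006 0 0 0;-.0006 0 .0006 0 0 0;-.0006 0 .0006 0 0 0'
```

```text
t: 14.12
ee_pos: [0.5357, 0.2396, 0.0488]
ee_rot: [-3.137, -0.804, 1.195]
contact_force: [-0.7, -0.4, 1.0]
gripper_width: 0.0541
finger_force: 63.7
t: 14.37
ee_pos: [0.5357, 0.2397, 0.0488]
ee_rot: [-3.137, -0.806, 1.196]
contact_force: [-3.0, -2.5, 5.3]
gripper_width: 0.0539
finger_force: 64.2
```

```bash
python3 jog.py '0 0 0 0 0 0;0 0 0 0 0 0;0 0 0 0 0 0;0 0 0 0 0 0;0 0 0 0 0 0' 0.085; python3 jog.py '0 0 -.008 0 0 0;0 0 -.02 0 0 0;0 0 -.04 0 0 0;0 0 -.07 0 0 0;0 0 -.1 0 0 0;0 0 -.13 0 0 0;0 0 -.16 0 0 0;0 0 -.18 0 0 0'; python3 go.py .40 .03 .34 180 0 100
python3 - <<'E'
from h import *;from workcell import arm
a=arm.capture("side");b=arm.capture("top")
np.savez("side2.npz",**a)
a=a["frame"][:,:,::-1];b=b["frame"][:,:,::-1]
cv2.imwrite("pics/tray2.png",np.hstack([cv2.resize(a[90:250,180:308],(400,500)),cv2.resize(b[140:300,120:248],(400,500))]))
E
```

```text
t: 14.78
ee_pos: [0.5354, 0.2394, 0.0475]
ee_rot: [-3.136, -0.804, 1.194]
contact_force: [-0.4, -0.5, -0.2]
gripper_width: 0.085
finger_force: 0.0
t: 15.45
ee_pos: [0.4888, 0.1157, 0.1746]
ee_rot: [-3.14, -0.803, 1.194]
contact_force: [0.2, -0.4, -0.3]
gripper_width: 0.0852
finger_force: 0.0
[ 0.041  -0.0513 -0.1956] [ 0.22  -0.783 -0.521] rows 7.7
```

View pics/tray2.png

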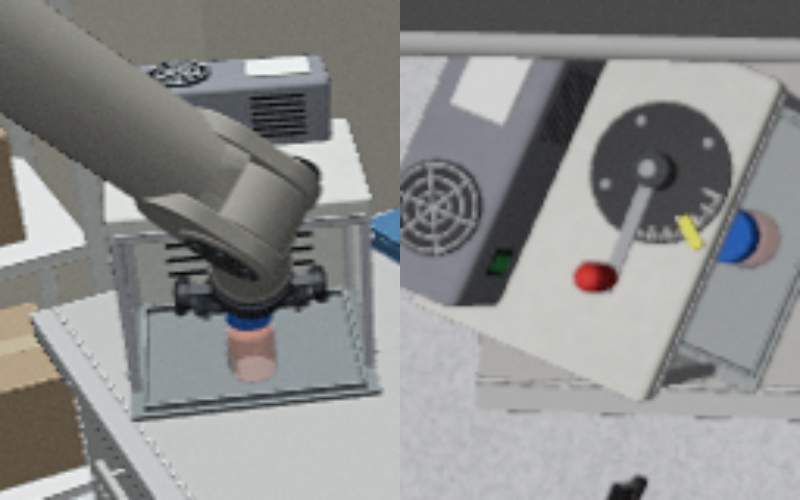

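The bottle stands upright on the tray floor, at about (252,345) in the left crop, and the gripper is clear of it. I'll retreat upwards and head for the lever grip.

```bash
python3 go.py .43 .07 .28 -180 -25 90; python3 jog.py '.005 -.005 -.02 .02 -.07 -.04;.01 -.01 -.04 .035 -.14 -.08;.015 -.018 -.065 .05 -.2 -.12;.02 -.026 -.09 .07 -.27 -.17;.02 -.03 -.11 .09 -.34 -.2;.02 -.03 -.11 .09 -.34 -.2' 0.05 40; python3 go.py .44 .10 .36 180 0 125
```

```text
[ 0.0312 -0.0395 -0.1188] [ 0.224 -0.363 -0.308] rows 4.2
t: 16.05
ee_pos: [0.4391, 0.0696, 0.2677]
ee_rot: [3.085, -0.457, 1.441]
contact_force: [-0.0, 0.5, 1.2]
gripper_width: 0.0501
finger_force: 0.0
[ 0.0679  0.0009 -0.0695] [ 0.222 -0.415 -0.74 ] rows 7.0
```

```bash
python3 jog.py '.01 0 -.012 .03 -.06 -.1;.02 0 -.024 .06 -.12 -.2;.03 0 -.034 .09 -.18 -.31;.04 0 -.045 .12 -.24 -.42;.05 0 -.055 .15 -.3 -.53;.06 0 -.065 .18 -.36 -.64;.068 0 -.0695 .222 -.415 -.74;.068 0 -.0695 .222 -.415 -.74'; python3 go.py .4905 .2785 .36 180 0 158.7
```

```text
t: 16.72
ee_pos: [0.438, 0.1051, 0.3556]
ee_rot: [-3.137, -0.009, 2.19]
contact_force: [-0.2, 1.9, -0.2]
gripper_width: 0.0502
finger_force: 0.0
[ 0.1107  0.1434 -0.0041] [-0.002 -0.01  -0.579] rows 4.6
```

```bash
python3 jog.py '.015 .02 -.004 0 0 -.09;.035 .046 -.004 0 0 -.19;.055 .072 -.004 0 0 -.29;.075 .098 -.004 0 -.01 -.39;.095 .124 -.004 0 -.01 -.49;.111 .143 -.004 0 -.01 -.579;.111 .143 -.004 0 -.01 -.579;.111 .143 -.004 0 -.01 -.579'; python3 jog.py '0 0 0 0 0 0;0 0 0 0 0 0;0 0 0 0 0 0;0 0 0 0 0 0';  python3 go.py .4905 .2785 .272 180 0 158.7
python3 - <<'E'
from h import *;from workcell import arm
c=arm.capture("side");np.savez("side3.npz",**c);H=hsv(c);h,s,v=[H[...,i].astype(int) for i in range(3)]
u,w=blob(((h<7)|(h>173))&(s>130),(225,120,250,150));print(len(u),u.min(),u.max(),w.min(),w.max())
W=cloud(c);m=(h>100)&(h<125)&(s>130)&(W[...,0]>.45)&(W[...,0]<.6)&(W[...,1]>.15)&(W[...,1]<.3);g=W[m];print(len(g),g.min(0),g.max(0),np.median(g,0)) if m.any() else 0
print(arm.sense()["joint_pos"].round(2))
E
```

```text
t: 17.38
ee_pos: [0.4918, 0.2722, 0.3566]
ee_rot: [-3.134, -0.004, 2.756]
contact_force: [1.3, -0.4, -0.3]
gripper_width: 0.0498
finger_force: 0.0
t: 17.72
ee_pos: [0.4926, 0.2704, 0.36]
ee_rot: [-3.138, 0.001, 2.754]
contact_force: [-1.2, -0.6, 0.1]
gripper_width: 0.0501
finger_force: 0.0
[0.0051 0.007  0.088 ] [-0.004  0.001 -0.016] rows 2.1
81 233 240 131 143
172 [0.45737384 0.20174738 0.08321267] [0.55430776 0.26739884 0.51373149] [0.52707897 0.21806066 0.10865801]
[-0.46  0.32 -0.11  1.2   0.04  1.63  0.62]
```

```bash
python3 jog.py '.005 .007 0 0 0 -.016;.005 .007 .02 0 0 -.016;.005 .007 .04 0 0 -.016;.005 .007 .06 0 0 -.016;.005 .007 .075 0 0 -.016;.005 .007 .088 0 0 -.016;.005 .007 .088 0 0 -.016;.005 .007 .088 0 0 -.016'; python3 jog.py '0 0 0 0 0 0;0 0 0 0 0 0;0 0 0 0 0 0;0 0 0 0 0 0;0 0 0 0 0 0' 0.015 30
python3 - <<'E'
from h import *;from workcell import arm
print(arm.capture("top") and 0);s=arm.sense();p=s["ee_pos"]-[.5745,.2455,0];print(np.hypot(*p[:2]),np.degrees(np.arctan2(p[1],p[0])))
E
```

```text
t: 18.43
ee_pos: [0.4899, 0.28, 0.2713]
ee_rot: [-3.137, -0.0, 2.773]
contact_force: [0.2, -0.5, 0.5]
gripper_width: 0.0497
finger_force: 0.0
t: 18.85
ee_pos: [0.4908, 0.28, 0.2731]
ee_rot: [-3.14, 0.002, 2.772]
contact_force: [-1.4, -0.4, 5.8]
gripper_width: 0.0234
finger_force: 29.7
0
0.09056522277347528 157.61055863143906
```

```bash
python3 jog.py '-.0005 -.009 0 0 0 -.1;-.0018 -.0179 0 0 0 -.2;-.004 -.0266 0 0 0 -.3;-.0071 -.035 0 0 0 -.4;-.011 -.0431 0 0 0 -.5;-.0157 -.0508 0 0 0 -.6;-.0212 -.058 0 0 0 -.7;-.026 -.0633 0 0 0 -.78'; python3 jog.py '0 0 0 0 0 0;0 0 0 0 0 0;0 0 0 0 0 0';python3 - <<'E'
from h import *;from workcell import arm
s=arm.sense();p=s["ee_pos"]-[.5745,.2455,0];print(np.hypot(*p[:2]),np.degrees(np.arctan2(p[1],p[0])),s["joint_pos"].round(2))
E
```

```text
t: 19.57
ee_pos: [0.4929, 0.2119, 0.2731]
ee_rot: [-3.14, 0.002, -2.727]
contact_force: [0.4, 1.9, 3.1]
gripper_width: 0.023
finger_force: 29.5
t: 19.82
ee_pos: [0.493, 0.2116, 0.2731]
ee_rot: [-3.138, 0.001, -2.733]
contact_force: [0.8, -1.1, 6.3]
gripper_width: 0.0233
finger_force: 29.9
0.08823379707282455 -157.4193040212037 [-0.28  0.27 -0.2   1.47  0.06  1.41  1.49]
```

```bash
python3 jog.py '0 0 0 0 0 0;0 0 0 0 0 0;0 0 0 0 0 0;0 0 0 0 0 0' 0.05; python3 jog.py '0 0 -.02 0 0 0;0 0 -.05 0 0 0;0 0 -.08 0 0 0;0 0 -.09 0 0 0;0 0 -.09 0 0 0'; python3 go.py .42 .0 .36 180 0 203
```

```text
t: 20.15
ee_pos: [0.4912, 0.2113, 0.271]
ee_rot: [-3.138, -0.004, -2.731]
contact_force: [0.4, -0.4, -0.1]
gripper_width: 0.0497
finger_force: 0.0
t: 20.57
ee_pos: [0.493, 0.2125, 0.3648]
ee_rot: [-3.139, 0.004, -2.731]
contact_force: [0.6, -0.5, 0.8]
gripper_width: 0.0502
finger_force: 0.0
[ 0.1518 -0.1657  0.0047] [-0.003  0.004  0.009] rows 5.4
```

```bash
python3 jog.py '.025 -.027 0 0 0 0;.053 -.058 0 0 0 0;.08 -.088 0 0 0 0;.107 -.117 0 0 0 0;.135 -.147 0 0 0 0;.15 -.165 0 0 0 0'
cat > lev.py <<'E'
from h import *;from workcell import arm
import sys
np.set_printoptions(precision=4,suppress=True)
for n,ybox,rbox in(("top",(198,198,230,228),(170,205,235,255)),("side",(240,140,275,165),(225,120,275,160))):
    c=arm.capture(n);np.savez(n+"4.npz",**c);H=hsv(c);h,s,v=[H[...,i].astype(int) for i in range(3)]
    if n=="top": cv2.imwrite(f"pics/{sys.argv[1]}.png",cv2.resize(c["frame"][165:245,165:245,::-1],(600,600),interpolation=cv2.INTER_CUBIC))
    u,w=blob((h>20)&(h<36)&(s>100),ybox)
    if len(u): print(n,"tab",len(u),u.mean(),w.mean(),ray(c,u.mean(),w.mean(),.2455)[:2])
    u,w=blob(((h<7)|(h>173))&(s>120),rbox)
    if len(u): print(n,"red",len(u),u.mean(),w.mean(),ray(c,u.mean(),w.mean(),.2865)[:2])
E
python3 lev.py lev1
```

```text
t: 21.07
ee_pos: [0.4176, -0.0046, 0.361]
ee_rot: [-3.138, -0.007, -2.738]
contact_force: [0.2, -0.6, 0.3]
gripper_width: 0.05
finger_force: 0.0
top tab 38 212.78947368421052 214.0 [0.5265 0.2193]
top red 91 209.43956043956044 228.02197802197801 [0.4916 0.2121]
side tab 3 253.0 154.0 [0.515  0.2119]
side red 64 246.59375 143.921875 [0.4968 0.2126]
```

View pics/lev1.png

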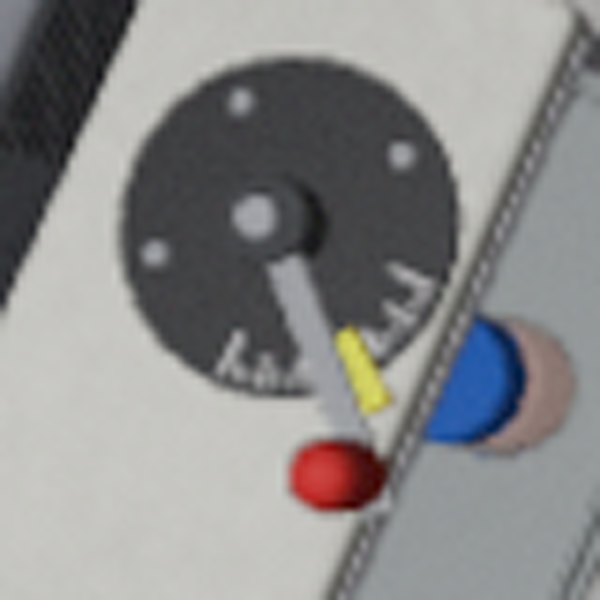

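The arm lies just short of the tab: arm from about (287,262) to (353,432), tab from (347,333) to (380,406), dial centre about (290,227) in crop pixels. I'll convert these to angles.

Run:
```python
from h import *
np.set_printoptions(precision=4,suppress=True)
c=dict(np.load("top4.npz"));c0=dict(np.load("top0.npz"))
px=lambda x,y:((x+.5)/7.5-.5+165,(y+.5)/7.5-.5+165)
ang=lambda d:np.degrees(np.arctan2(d[1],d[0]))%360
# sub-pixel outlines on upscaled image, rectified to planes
big=cv2.resize(c["frame"][165:245,165:245],(600,600),interpolation=cv2.INTER_CUBIC)
b0=cv2.resize(c0["frame"][165:245,165:245],(600,600),interpolation=cv2.INTER_CUBIC)
def dial(b,z):
    v=cv2.cvtColor(b,cv2.COLOR_RGB2GRAY).astype(int);P=[]
    for a in np.radians(np.r_[150:330:4]):   # upper half: image angles, y down
        r=np.arange(140,200);q=np.c_[290+r*np.cos(a),227+r*np.sin(a)].astype(int)
        g=np.array([v[y,x] for x,y in q]);k=np.argmax(g>140)
        if k>3: P.append(ray(c,*px(*q[k]),z)[:2])
    P=np.array(P);A=np.c_[2*P,np.ones(len(P))];s=np.linalg.lstsq(A,(P**2).sum(1),rcond=None)[0];return s[:2],np.sqrt(s[2]+s[:2]@s[:2]),len(P)
for b in(big,b0): print("dial",[dial(b,z) for z in(.244,)])
def axis(m,z):
    v,u=np.nonzero(m);P=np.array([ray(c,*px(x,y),z)[:2] for x,y in zip(u,v)]);w,V=np.linalg.eigh(np.cov(P.T));d=V[:,1];d*=np.sign(d@[-1,-.5]);return P.mean(0),ang(d),2*np.sqrt(3*w)
H=cv2.cvtColor(b0,cv2.COLOR_RGB2HSV);t=(H[...,0]>20)&(H[...,0]<36)&(H[...,1]>90);t[:300]=0;T=axis(t,.247);print("tab",T)
for ctr in(dial(big,.244)[0],dial(b0,.244)[0],[.5751,.2485]): print("tab angle from",ctr,ang(T[0]-ctr),np.linalg.norm(T[0]-ctr))
H=cv2.cvtColor(big,cv2.COLOR_RGB2HSV).astype(int);a=(H[...,1]<45)&(H[...,2]>115);k=np.zeros_like(a);k[270:360,270:360]=a[270:360,270:360]
yy,xx=np.mgrid[:600,:600];k&=abs((xx-287)*170-(yy-262)*66)/182<22
A=axis(k,.262);print("arm",A,"from dial",ang(A[0]-dial(big,.244)[0]),k.sum())
```

```text
dial [(array([0.5739, 0.2468]), np.float64(0.057799192707700786), 41)]
dial [(array([0.574 , 0.2467]), np.float64(0.05787268761292336), 42)]
tab (array([0.527 , 0.2197]), np.float64(210.17828916659496), array([0.0107, 0.0279]))
tab angle from [0.5739 0.2468] 209.90745492592353 0.05418659396102174
tab angle from [0.574  0.2467] 209.87619801911407 0.054182610109649594
tab angle from [0.5751, 0.2485] 210.8633956462419 0.056059955320722034
arm (array([0.5437, 0.2339]), np.float64(207.52151529724793), array([0.0116, 0.032 ])) from dial 203.13778881418952 3469
```

```bash
python3 go.py .4925 .212 .363 180 0 203.5; python3 jog.py '-.027 .029 0 0 0 0;-.055 .06 0 0 0 0;-.083 .09 0 0 0 0;-.11 .12 0 0 0 0;-.138 .15 0 0 0 0;-.153 .167 0 0 0 0;-.153 .167 0 0 0 0;-.153 .167 0 0 0 0'; python3 jog.py '0 0 0 0 0 0;0 0 0 0 0 0;0 0 0 0 0 0'; python3 go.py .4925 .212 .273 180 0 203.5
```

```text
[-0.1529  0.1712 -0.0034] [-0.004 -0.006 -0.011] rows 5.5
t: 21.83
ee_pos: [0.4927, 0.2172, 0.3592]
ee_rot: [-3.14, -0.007, -2.726]
contact_force: [0.2, -0.4, 0.7]
gripper_width: 0.05
finger_force: 0.0
t: 22.08
ee_pos: [0.4938, 0.2132, 0.3619]
ee_rot: [-3.138, -0.002, -2.733]
contact_force: [0.4, -0.2, 0.2]
gripper_width: 0.05
finger_force: 0.0
[ 0.0015 -0.0003  0.0889] [-0.004 -0.002 -0.002] rows 2.1
```

```bash
python3 jog.py '.0015 0 .02 0 0 0;.0015 0 .045 0 0 0;.0015 0 .07 0 0 0;.0015 0 .089 0 0 0;.0015 0 .089 0 0 0;.0015 0 .089 0 0 0'; python3 jog.py '0 0 0 0 0 0;0 0 0 0 0 0;0 0 0 0 0 0;0 0 0 0 0 0' 0.015 30; python3 jog.py '-.0002 -.0036 0 0 0 -.04;-.0004 -.0072 0 0 0 -.08;-.0006 -.0107 0 0 0 -.119;-.0006 -.0107 0 0 0 -.119;-.0006 -.0107 0 0 0 -.119;-.0006 -.0107 0 0 0 -.119'
python3 - <<'E'
from h import *;from workcell import arm
s=arm.sense();
for c in([.574,.2468],[.5751,.2485]):
    p=s["ee_pos"][:2]-c;print(np.hypot(*p),np.degrees(np.arctan2(p[1],p[0]))%360)
E
```

```text
t: 22.58
ee_pos: [0.492, 0.2125, 0.2726]
ee_rot: [-3.138, -0.004, -2.733]
contact_force: [-0.2, 0.3, 0.6]
gripper_width: 0.0499
finger_force: 0.0
t: 22.92
ee_pos: [0.4935, 0.2135, 0.2751]
ee_rot: [-3.138, 0.002, -2.732]
contact_force: [-0.7, -1.6, 5.0]
gripper_width: 0.0228
finger_force: 29.4
t: 23.42
ee_pos: [0.4984, 0.2038, 0.2751]
ee_rot: [-3.137, 0.001, -2.613]
contact_force: [-1.2, -1.8, 5.2]
gripper_width: 0.0233
finger_force: 29.7
0.08702175671953322 209.63167850838366
0.08882332767361295 210.2340481734368
```

```bash
python3 jog.py '0 0 0 0 0 0;0 0 0 0 0 0;0 0 0 0 0 0;0 0 0 0 0 0' 0.05; python3 jog.py '0 0 -.02 0 0 0;0 0 -.05 0 0 0;0 0 -.08 0 0 0;0 0 -.09 0 0 0;.02 -.025 -.09 0 0 0;.045 -.055 -.09 0 0 0;.07 -.085 -.09 0 0 0;.095 -.115 -.09 0 0 0';python3 jog.py '.02 -.03 0 0 0 0;.04 -.05 0 0 0 0;.05 -.06 0 0 0 0;.05 -.06 0 0 0 0';python3 lev.py lev2
python3 - <<'E'
from h import *
c=dict(np.load("top4.npz"));px=lambda x,y:((x+.5)/7.5-.5+165,(y+.5)/7.5-.5+165)
S=np.array([.574,.2467]);big=cv2.resize(c["frame"][165:245,165:245],(600,600),interpolation=cv2.INTER_CUBIC)
G=cv2.cvtColor(big,cv2.COLOR_RGB2GRAY);H=cv2.cvtColor(big,cv2.COLOR_RGB2HSV)
# brightness profile across the arm (z .262) at several radii, as hood-bearing angles about the spindle
for r in(.025,.03,.035,.04):
    A=np.arange(190,232,.5);g=[]
    for a in np.radians(A):
        u,v=proj(c,[S[0]+r*np.cos(a),S[1]+r*np.sin(a),.262]);x,y=int((u-164.5)*7.5-.5),int((v-164.5)*7.5-.5);g.append(int(G[y,x]))
    g=np.array(g);on=A[g>(g.max()+g.min())/2];print(r,on.min(),on.max(),(on.min()+on.max())/2)
t=(H[...,0]>20)&(H[...,0]<36)&(H[...,1]>90);t[:300]=0;v,u=np.nonzero(t);P=np.array([ray(c,*px(x,y),.247)[:2] for x,y in zip(u,v)]) if t.any() else None
if P is not None: d=P-S;a=np.degrees(np.arctan2(d[:,1],d[:,0]))%360;print("tab px",len(P),a.min(),a.max(),np.hypot(*d.T).min(),np.hypot(*d.T).max())
E
```

```text
t: 23.75
ee_pos: [0.497, 0.2044, 0.2726]
ee_rot: [-3.139, -0.003, -2.612]
contact_force: [0.1, -0.1, -0.8]
gripper_width: 0.0499
finger_force: 0.0
t: 24.42
ee_pos: [0.4729, 0.0561, 0.3633]
ee_rot: [-3.139, -0.003, -2.611]
contact_force: [1.2, 0.7, 0.2]
gripper_width: 0.05
finger_force: 0.0
t: 24.75
ee_pos: [0.4598, -0.0247, 0.3639]
ee_rot: [-3.137, -0.004, -2.621]
contact_force: [-0.6, -0.5, 0.2]
gripper_width: 0.05
finger_force: 0.0
top tab 9 213.88888888888889 213.33333333333334 [0.5282 0.2166]
top red 88 213.01136363636363 226.20454545454547 [0.4961 0.2038]
side tab 9 254.11111111111111 153.77777777777777 [0.5187 0.2115]
side red 83 248.6144578313253 145.36144578313252 [0.4982 0.1999]
0.025 196.5 222.5 209.5
0.03 198.5 220.5 209.5
0.035 200.5 219.5 210.0
0.04 202.0 218.0 210.0
tab px 665 211.9499366448991 216.83278027091663 0.040552660902277764 0.06848482747236659
```

The arm bearing is 209.5–210° and the tab is about 210°, so they agree. Nothing has touched the bottle since the last look, and the gripper is clear. I'll hand in.

```bash
python3 -c "
from workcell import arm
print(arm.hand_in())"
```

```text
the job is handed in; nothing more can be done
None
```

The job is handed in at about 25 s: the red bottle stands upright in the spill tray under the canopy, and the damper lever points along the yellow tab to within about 1° by camera measurement; the yellow tab, green bottles, timer and beaker were never touched.

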